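# Hold a sample stem centred in the tip inspection stand

### The arm

A 6-joint arm with a two-finger parallel gripper is mounted at the origin on the work surface. World frame = base frame: x ahead of the robot, y to its left, z up, the work surface at z = 0. Lengths are in mm, angles in rad, forces in N, time in s.
With the tool pointing down it reaches from about 275 to 1000 mm from the base axis. Payload 8.4 kg.
Tool frame: the origin (TCP) lies at the very end of the fingers, on their centre line; the grasp point (between the pads) lies 19 mm behind it; z points along the fingers, x is the direction in which the jaws open and shut, and the axes are right-handed (so a half turn about z gives the same grasp; the last joint's range is limited). The gripper opens to 85 mm and grips with 20 to 120 N. Pads are 22 mm wide; open, the fingers measure 114 mm over their backs; the gripper's body (76 mm by 85 mm) begins 54 mm behind the grasp point. The pads swing forward as they close: fully open they stand 13 mm farther back than shut.
Start: joints at [-1.341, 0.353, 1.633, -0, 1.155, -0.002], TCP at [143.579, -608.287, 231.281] pointing down, gripper open.
Joint ranges: [-2.63, 2.63], [-0.92, 2.1], [0.06, 2.66], [-1.3, 4.44], [0, 2.69], [-3.02, 3.02]. Speed limits (rad/s): [2.22, 2.22, 2.79, 3.14, 3.14, 3.14].

### API

Orientations are given as [roll, pitch, yaw] about the fixed x, y, z axes, in that order (R = Rz(yaw) Ry(pitch) Rx(roll)).
In Python, from rig import r gives the robot as it stands.
- The arm moves only by the tool arm_command, never from a script. Its argument "targets" is a list of rows, each a list of 6 numbers: the shift along the tool's x, y, z in m, then the turn, a rotation vector about the tool's x, y, z in rad. A call has 1 to 20 rows; each row shifts and turns the commanded pose from where the row before left it, along the tool's axes as they then stand; what a row does not reach is not made up. A row lasts 1/12 s, in which the tool goes at most 41.7 mm and 7.16 degrees, less where a joint would pass 70% of its speed; a pose out of reach is approached as far as the arm can. A call is refused whole if a number of a shift passes 0.0417 or a number of a turn 0.125, either way. A call with a gripper value outside its range is refused whole. "fingers" is the finger opening in m, from 0 to 0.0854, set as the call begins (left out, the last holds). The fingers move at their own pace and stop on an object; "squeeze" is the grip in N (left out, the last holds). Time passes only in rows, so rows that do not move let the fingers close. It gives the time, the measured TCP pose, the force and the opening at its end, in the units of the state.
- r.sense(): the state, without advancing time (a new reading comes with each control period).
- r.grab_frame(name): name is "scene" or "top" or "wrist"; returns a dict with "image" (400x640x3 uint8, blue, green, red), "fx", "fy", "cx", "cy" (pixels), "xyz" and "orientation" of the camera in the world. Camera axes: x right, y down, z forward; pixel columns grow to the right and rows downward; lengths in mm; the calibration is good to about 2 mm. A picture is of the moment at which its call begins. There is no depth.
- r.sign_off(): hands the job in, once; it reports no verdict.
The state is a dict: "clock": time; "qpos": joint angles; "qvel": joint speeds; "joint_efforts": joint torques, N m; "eef_pos": TCP position; "tcp_rot": TCP orientation; "contact_force": force on the tool from outside, world axes, zero at the start; "wrist_torque": the same for the moment, N m; "opening": opening from 0.0 (shut) to 1.0 (fully open).
Only numpy, scipy, OpenCV 4.12 (cv2) and the standard library are available. Lean on these libraries where they do the work, as an engineer would, in place of code of your own. Each camera call takes 0.05 s, during which the arm holds its last target.

### The job

On the tip inspection stand, swing the blue guide arm out by its black knob until it clicks home in its end detent. Then take the orange-handled stem from the rack and lower it upright through the hole in the guide arm, without the stem ever touching the arm or the stand, until the orange band on its shaft is level with the arm's top face. Finish while still holding the stem there, still and centred in the hole, and leave the other stems and everything else where they are.

Things in the scene. Friction and masses are not known exactly. Their poses are not given: they have to be found in the camera images.
- stand: Inspection stand, fixed: white base 250 x 130 x 22 mm with a round dark spot, a post, the blue guide arm on it, and below the arm a black camera tube (stand's +y side) and an upright backlight (-y side). Origin: on the table at the spot's centre, under the guide hole when the arm is home. The post is 90 mm from it along the stand's +x. z up.
- guide_arm (a joint): Angle of the blue guide arm about its post, rad. 0 = folded, pointing along the stand's -y; grows clockwise seen from above; 1.571 = home at its stop, pointing along the stand's -x. Stays where left (0.2 N at the knob). From about 1.2 a spring detent resists with about 1 N at the knob and pushes an arm left short of about 1.4 back; past about 1.48 it draws the arm to the stop and keeps it there.
- guide_hinge (a point): Point on the arm's hinge axis (post centre), at the height of the arm's top face. The arm is level, 12 mm thick, its top face 130 mm above the table: a 56 mm square plate around the hole with a 22 mm wide tongue beyond it that carries the knob.
- guide_knob (a point): Middle of the upright black knob near the arm's free end, 150 mm from the hinge axis: 14 mm in diameter, from 4 mm to 28 mm above the arm's top face; this point is 16 mm above that face. It turns with the arm. Push it, or pinch it from above.
- guide_bore (a point): Centre of the guide hole in the arm's top face, 90 mm from the hinge axis and 60 mm from the knob: a round hole 28 mm in diameter, 12 mm deep, open through. It moves with the arm.
- rack: Stem rack, fixed: foot 250 x 80 mm and a white top plate 240 x 70 x 10 mm, its upper face 125 mm above the table, with three 14 mm through holes in a row along the rack's x, 75 mm apart. The stems hang upright in them by their collars, in any order. Origin: on the table under the middle hole. z up.
- stem: The stem with the orange handle: steel shaft 10 mm thick, 100 mm long; above it a collar 26 mm wide, 4 mm thick (rests on the rack plate); above that a round handle 20 mm thick, 50 mm long; 70 to 140 g. Origin: centre of the shaft's lower end (the tip), 25 mm above the table in the rack. z runs up the stem. It must rise straight up over 100 mm to leave the rack.
- stem_band (a point): Middle of the 14 mm tall orange band on the shaft, on the stem's axis, 62 mm above the tip.
- stem_grip (a point): Point on the stem's axis in the handle, 130 mm above the tip (the middle of the handle is 129 mm above it): a good place to grip.
- stem_white: Stem of the same size with a white handle; stays in the rack. Origin: its tip.
- stem_blue: Stem of the same size with a blue handle; stays in the rack. Origin: its tip.
- mouse: Dark computer mouse 105 x 60 x 34 mm; bystander. Origin under its middle.
- dish: Clear covered dish, 94 mm in diameter, 16 mm high; bystander. Origin under its middle.
- dropper: Amber bottle, 36 mm in diameter, 85 mm high; bystander. Origin under its middle.
- slide_box: Green slide box 92 x 172 x 32 mm; bystander. Origin under its middle.
- objective: Spare microscope objective, steel and brass, 30 mm in diameter, 40 mm high; bystander. Origin under its middle.

How it is judged (in metres and radians):
On the way, in this order (a step that is already met when the one before it is completed fails the run):
1. the guide arm is swung home into its detent, with the orange stem still in the rack (value of joint guide_arm above 1.53 rad and distance of stem from where it was at the start of the episode below 0.02 m), for 0.3 s.
2. the orange stem is lifted out, its tip above the guide arm's top face (value of joint guide_arm above 1.53 rad and z of stem in the frame of guide_bore above 0.005 m), for 0.1 s.
3. the stem's tip has entered the guide hole from above (value of joint guide_arm above 1.53 rad and z of stem in the frame of guide_bore below -0.005 m and horizontal distance between stem and guide_bore below 0.009 m), for 0.1 s.
At the end, for the whole second after the job is handed in: Arm home (joint above 1.53); stem held by the gripper alone, still, upright within 0.08 rad, touching neither stand nor rack; band middle within 5 mm of the hole's axis and 7 mm of the arm's top face in height; other stems moved under 20 mm, other things under 30 mm (value of joint guide_arm above 1.53 rad and horizontal distance between stem_band and guide_bore below 0.005 m and z of stem_band in the frame of guide_bore between -0.007 and 0.007 m and angle between stem's own z axis and vertical below 0.08 rad and linear speed of stem below 0.02 m/s and contact force between the fingers and stem above 1 N and contact force between stem and stand below 0.3 N and contact force between stem and rack below 0.3 N and distance of each of stem_white, stem_blue from where it was at the start of the episode below 0.02 m and distance of each of mouse, dish, dropper, slide_box, objective from where it was at the start of the episode below 0.03 m); the arm keeps its last pose, push and grip.
It fails at once if the orange stem touches the guide arm or the stand (contact force between stem and stand above 0.5 N).
It fails at once if one of the other stems is disturbed (20 mm) (distance of any of stem_white, stem_blue from where it was at the start of the episode above 0.02 m).
It fails at once if a bystander is disturbed (30 mm) (distance of any of mouse, dish, dropper, slide_box, objective from where it was at the start of the episode above 0.03 m).
It also fails if it takes over 61 s, if anything falls off the work surface, if the arm or the gripper's body presses on something with over 40 N, if the wrist force passes 120 N, or if a joint passes its speed limit or range.

## Working session

There is one attempt and no reset: what is moved stays moved. The work goes in short steps, Python scripts to look and compute and a tool call to move; the robot and the scene stay as the last step left them, time stands still between calls to the robot, and variables do not carry over. Pictures are saved under pics/ and viewed, and the job is handed in when it is done.

Besides the shell and the picture viewer there is one more tool, called after "Request:" as name([rows], argument=value, ...), one row to a line, values as JSON. arm_command: Moves the arm, as the interface text tells. Its arguments: {"type":"object","properties":{"targets":{"type":"array"},"fingers":{"type":"number"},"squeeze":{"type":"number"}},"required":["targets"]}

```bash
mkdir -p pics; ls
python3 - <<'E'
from rig import r
import cv2
print(r.sense())
for n in("scene","top","wrist"):
    f=r.grab_frame(n); cv2.imwrite(f"pics/a_{n}.png",f["image"]); print(n,{k:v for k,v in f.items() if k!="image"})
E
```

```text
pics
{'clock': 0.0, 'qpos': array([-1.34139641e+00,  3.53646155e-01,  1.63415906e+00,  1.46190771e-05,
        1.15521270e+00, -2.36392879e-03]), 'qvel': array([-2.09737277e-03,  1.97292813e-03,  7.19935168e-05,  2.14492757e-03,
        8.23442039e-04,  8.27451646e-04]), 'joint_efforts': array([ 3.18549592e-04, -6.05253983e+01, -3.42062545e+01, -5.19969706e-05,
        9.11536772e-03,  5.64763383e-06]), 'eef_pos': array([ 143.47288773, -607.8006969 ,  230.55226852]), 'tcp_rot': array([-3.14157592e+00,  1.42522884e-03, -1.33903838e+00]), 'contact_force': array([-0.48557084, -0.65863584,  0.9146492 ]), 'wrist_torque': array([ 0.03435764, -0.00722044, -0.00120724]), 'opening': 0.9991230076412428}
scene {'fx': 520.1182868650058, 'fy': 520.1182868650058, 'cx': 315.510857466801, 'cy': 192.45570330983446, 'xyz': array([1032.51172016, -731.73912536, 1349.94614992]), 'orientation': array([-2.57509144,  0.00715975,  0.60411222])}
top {'fx': 373.4003685476604, 'fy': 373.4003685476604, 'cx': 320.59459626867056, 'cy': 199.63081771370327, 'xyz': array([ 445.99073361,  -65.4631628 , 1337.76995589]), 'orientation': array([-3.03699160e+00,  2.31257393e-03, -1.54235116e+00])}
wrist {'fx': 322.663614802736, 'fy': 322.663614802736, 'cx': 323.4607628976297, 'cy': 202.6428949270922, 'xyz': array([ 215.08272945, -590.88937247,  372.97747738]), 'orientation': array([ 2.84874548e+00,  3.89178656e-04, -1.33727101e+00])}
```

View pics/a_scene.png

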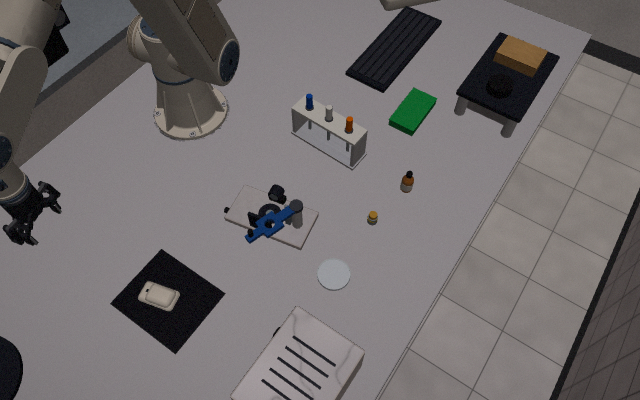

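View pics/a_top.png

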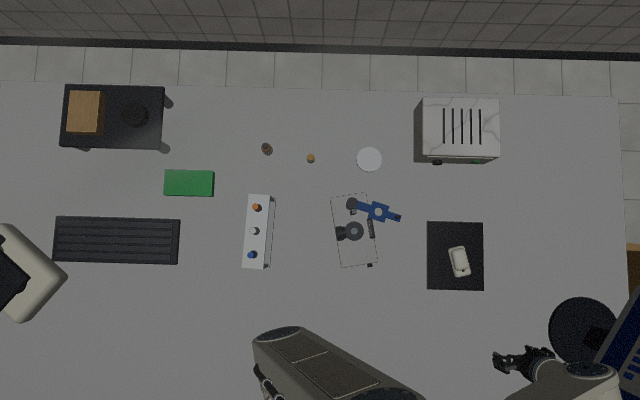

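View pics/a_wrist.png

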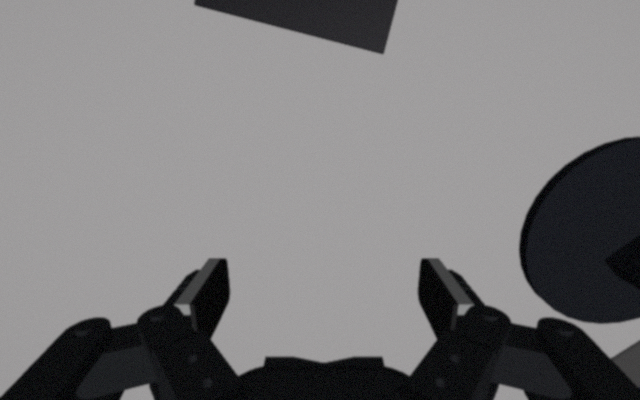

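```bash
cat > h.py <<'E'
from rig import r
import cv2, numpy as np
from scipy.spatial.transform import Rotation as R
def cast(f,u,v,z):
    d=R.from_euler('xyz',f["orientation"]).apply([(u-f["cx"])/f["fx"],(v-f["cy"])/f["fy"],1.])
    return np.array(f["xyz"])+d*(z-f["xyz"][2])/d[2]
def proj(f,p):
    c=R.from_euler('xyz',f["orientation"]).inv().apply(np.array(p)-f["xyz"])
    return f["fx"]*c[0]/c[2]+f["cx"], f["fy"]*c[1]/c[2]+f["cy"]
def blobs(f,lo,hi,amin=4):
    m=cv2.inRange(cv2.cvtColor(f["image"],cv2.COLOR_BGR2HSV),lo,hi)
    n,l,s,c=cv2.connectedComponentsWithStats(m)
    return [(s[i].tolist(),c[i].round(2).tolist()) for i in range(1,n) if s[i][4]>=amin]
E
python3 - <<'E'
from h import *
t=cv2.imread('pics/a_top.png'); s=cv2.imread('pics/a_scene.png')
cv2.imwrite('pics/b_top.png',cv2.resize(t[140:290,230:430],(800,600),interpolation=cv2.INTER_CUBIC))
cv2.imwrite('pics/b_scene.png',cv2.resize(s[80:260,210:410],(660,594),interpolation=cv2.INTER_CUBIC))
E
```

```text
(no output)
```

View pics/b_top.png

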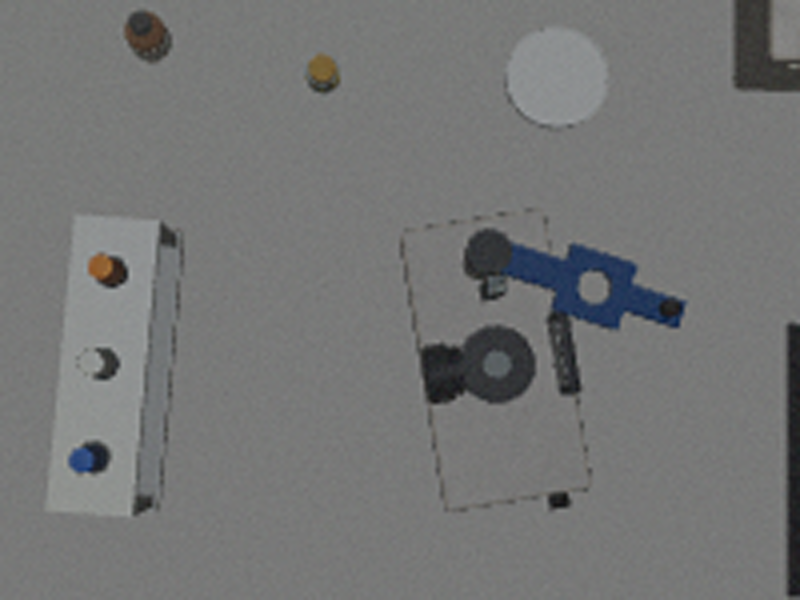

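View pics/b_scene.png

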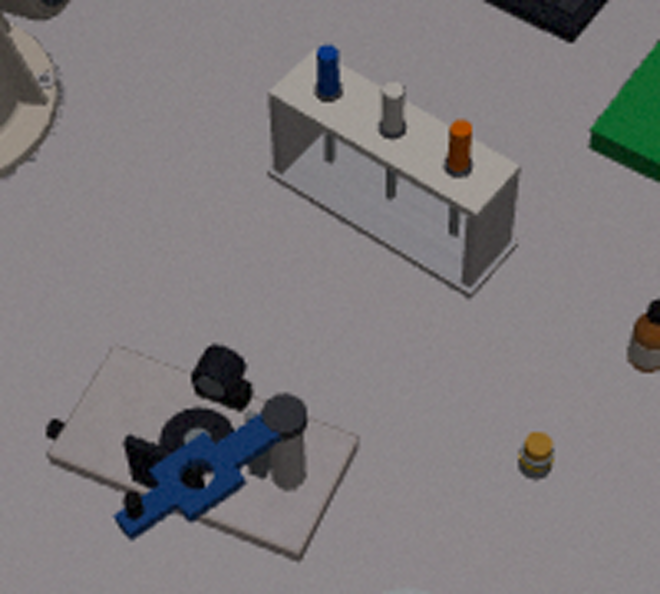

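Run:
```python
from h import *
f=r.grab_frame("top"); s=r.grab_frame("scene")
def T(n,x,y,z): p=cast(f,230+x/4-.4,140+y/4-.4,z); print("top",n,p.round(0)); return p
def S(n,x,y,z): p=cast(s,210+x/3.3-.35,80+y/3.3-.35,z); print("scn",n,p.round(0)); return p
h=T("hinge",488,255,135);b=T("bore",594,287,130);k=T("knob",671,308,158);sp=T("spot",498,365,22)
for n,(x,y) in dict(orange=(101,268),white=(91,362),blue=(81,460)).items(): T(n,x,y,179)
for i,(x,y) in enumerate([(401,232),(545,209),(590,487),(446,510)]): T(f"base{i}",x,y,22)
for i,(x,y) in enumerate([(75,215),(160,221),(135,516),(46,511)]): T(f"rack{i}",x,y,125)
S("hinge",286,412,135);S("bore",197,474,130);S("knob",133,496,158);S("spot",196,436,22)
S("orange",461,128,179);S("white",393,90,179);S("blue",328,52,179)
for i,(x,y) in enumerate([(270,93),(317,52),(519,167),(472,213)]): S(f"rack{i}",x,y,125)
for i,(x,y) in enumerate([(358,438),(300,558),(48,457),(117,347)]): S(f"base{i}",x,y,22)
```

```text
top hinge [ 563. -160.  135.]
top bore [ 540. -246.  130.]
top knob [ 523. -303.  158.]
top spot [ 477. -179.   22.]
top orange [540. 145. 179.]
top white [467. 149. 179.]
top blue [392. 153. 179.]
top base0 [592. -91.  22.]
top base1 [ 616. -218.   22.]
top base2 [ 374. -261.   22.]
top base3 [ 350. -136.   22.]
top rack0 [587. 178. 125.]
top rack1 [584. 108. 125.]
top rack2 [346. 118. 125.]
top rack3 [348. 190. 125.]
scn hinge [ 565. -162.  135.]
scn bore [ 538. -249.  130.]
scn knob [ 520. -304.  158.]
scn spot [ 470. -175.   22.]
scn orange [538. 144. 179.]
scn white [464. 147. 179.]
scn blue [389. 152. 179.]
scn rack0 [343. 119. 125.]
scn rack1 [350. 187. 125.]
scn rack2 [584. 175. 125.]
scn rack3 [577. 106. 125.]
scn base0 [591. -95.  22.]
scn base1 [ 617. -221.   22.]
scn base2 [ 374. -267.   22.]
scn base3 [ 351. -141.   22.]
```

Request:
arm_command([
  [-0.014,-0.0292,0,0,0,0],
  [-0.014,-0.0292,0,0,0,0],
  [-0.014,-0.0292,0,0,0,0],
  [-0.014,-0.0292,0,0,0,0],
  [-0.014,-0.0292,0,0,0,0],
  [-0.014,-0.0292,0,0,0,0],
  [-0.014,-0.0292,0,0,0,0],
  [-0.014,-0.0292,0,0,0,0],
  [-0.014,-0.0292,0,0,0,0],
  [-0.014,-0.0292,0,0,0,0],
  [-0.014,-0.0292,0,0,0,0],
  [-0.014,-0.0292,0,0,0,0],
  [-0.014,-0.0292,0,0,0,0],
  [-0.014,-0.0292,0,0,0,0],
  [-0.014,-0.0292,0,0,0,0],
])

```text
clock: 1.5
eef_pos: [522.7, -302.0, 231.3]
tcp_rot: [3.142, -0.0, -1.339]
contact_force: [0.6, -0.0, 0.1]
opening: 0.999
```

Request:
arm_command([
  [0,0,0,0,0,-0.104],
  [0,0,0,0,0,-0.104],
  [0,0,0,0,0,-0.104],
  [0,0,0,0,0,-0.104],
  [0,0,0,0,0,-0.104],
  [0,0,0,0,0,-0.104],
  [0,0,0,0,0,-0.104],
  [0,0,0,0,0,-0.104],
  [0,0,0,0,0,-0.104],
  [0,0,0,0,0,-0.104],
  [0,0,0,0,0,0],
  [0,0,0,0,0,0],
], fingers=0.05)

```text
clock: 2.5
eef_pos: [521.6, -303.2, 231.2]
tcp_rot: [-3.142, 0.0, -0.302]
contact_force: [-0.3, -0.1, 0.0]
opening: 0.587
```

Run:
```python
from h import *
q=r.sense(); print(q["clock"],q["eef_pos"],q["tcp_rot"],q["contact_force"],q["opening"])
f=r.grab_frame("wrist"); cv2.imwrite("pics/c_w.png",f["image"]); np.save("c_w.npy",f,allow_pickle=True)
print(f["xyz"],f["orientation"])
print(proj(f,(521,-303,158)),proj(f,(475.5,-177.5,130)))
```

```text
2.5 [ 521.57523787 -303.24392855  231.22163311] [-3.14155719e+00  1.33505210e-04 -3.02218493e-01] [-0.2777842  -0.12792389  0.02936117] 0.5871440218484432
[ 543.47656524 -232.8120889   373.54955292] [ 2.84808318e+00 -2.04282511e-04 -3.00467131e-01]
(np.float64(322.4114343968454), np.float64(214.24068346711866)) (np.float64(206.09542415043512), np.float64(55.814646258193704))
```

View pics/c_w.png

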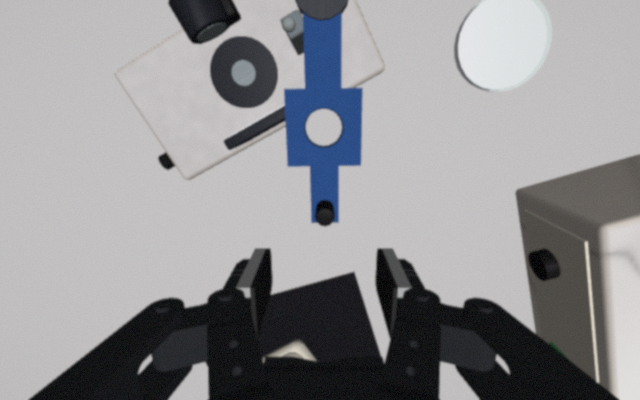

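Run:
```python
from h import *
f=np.load("c_w.npy",allow_pickle=True).item()
im=f["image"]; hsv=cv2.cvtColor(im,cv2.COLOR_BGR2HSV)
m=cv2.inRange(hsv,(100,120,40),(130,255,255))
cs,h=cv2.findContours(m,cv2.RETR_CCOMP,cv2.CHAIN_APPROX_NONE)
for c,hh in zip(cs,h[0]):
    if cv2.contourArea(c)>200: 
        print(hh[3],cv2.contourArea(c),cv2.boundingRect(c),cv2.minEnclosingCircle(c),cv2.fitEllipse(c)[0])
cc=[c for c,hh in zip(cs,h[0]) if hh[3]>=0 and cv2.contourArea(c)>200]
b=cast(f,*cv2.fitEllipse(cc[0])[0],130) if cc else None
print("bore",b,"knob",cast(f,325,209,158),"spot",cast(f,243,73,22),"hinge?",cast(f,323,3,135))
```

```text
-1 9036.0 (285, 12, 76, 210) ((319.5, 116.5), 105.79470825195312) (323.000732421875, 115.86213684082031)
0 1259.0 (303, 107, 41, 41) ((323.4922180175781, 126.87480926513672), 20.623950958251953) (323.3348083496094, 126.92852783203125)
bore [ 538.88645979 -247.48088802  130.        ] knob [ 523.88944052 -299.82730815  158.        ] spot [ 474.77995536 -178.85706288   22.        ] hinge? [ 562.06175116 -171.98218723  135.        ]
```

Request:
arm_command([
  [0,0.001,0.015,0,0,0],
  [0,0,0.015,0,0,0],
  [0,0,0.015,0,0,0],
  [0,0,0.015,0,0,0],
  [0,0,0.015,0,0,0],
  [0,0,0.015,0,0,0],
  [0,0,0,0,0,0],
])

```text
clock: 3.13
eef_pos: [519.7, -303.3, 138.4]
tcp_rot: [-3.141, 0.005, -0.302]
contact_force: [-0.1, 0.7, -0.2]
opening: 0.589
```

Request:
arm_command([
  [0,0,0,0,0,0],
  [0,0,0,0,0,0],
  [0,0,0,0,0,0],
  [0,0,0,0,0,0],
  [0,0,0,0,0,0],
], fingers=0.024)

```text
clock: 3.55
eef_pos: [521.8, -304.5, 142.1]
tcp_rot: [3.141, -0.001, -0.299]
contact_force: [-0.9, -0.4, -0.2]
opening: 0.282
```

Run:
```python
from h import *
q=r.sense(); print(q["clock"],q["eef_pos"],q["tcp_rot"],q["contact_force"],q["opening"])
f=r.grab_frame("wrist"); cv2.imwrite("pics/d_w.png",f["image"])
```

```text
3.55 [ 521.75133581 -304.48843018  142.14142447] [ 3.14128503e+00 -1.33530307e-03 -2.99319289e-01] [-0.91291461 -0.40908253 -0.16448169] 0.28235525172608733
```

View pics/d_w.png

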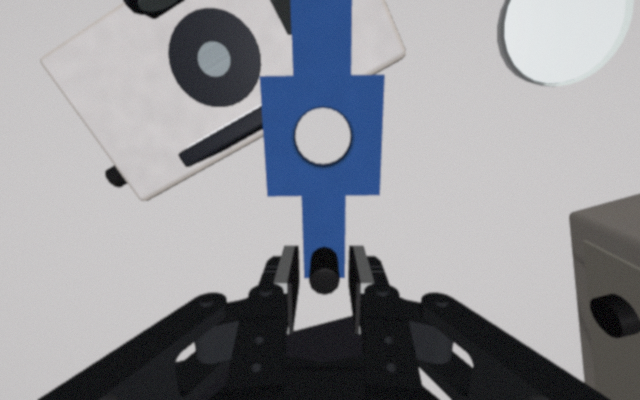

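Request:
arm_command([
  [-0.009,-0.0003,0,0,0,0.06],
  [-0.009,-0.0003,0,0,0,0.06],
  [-0.009,-0.0003,0,0,0,0.06],
  [-0.009,-0.0003,0,0,0,0.06],
  [-0.009,-0.0003,0,0,0,0.06],
  [-0.009,-0.0003,0,0,0,0.06],
  [-0.009,-0.0003,0,0,0,0.06],
  [-0.009,-0.0003,0,0,0,0.06],
  [-0.009,-0.0003,0,0,0,0.06],
  [-0.009,-0.0003,0,0,0,0.06],
  [-0.009,-0.0003,0,0,0,0.06],
  [-0.009,-0.0003,0,0,0,0.06],
  [0,0,0,0,0,0],
])

```text
clock: 4.68
eef_pos: [437.0, -238.2, 141.4]
tcp_rot: [3.141, 0.001, -1.022]
contact_force: [0.4, -1.0, 0.4]
opening: 0.282
```

Run:
```python
from h import *
q=r.sense(); p=q["eef_pos"];print(q["clock"],p,q["tcp_rot"],q["contact_force"],q["opening"])
d=p[:2]-[563.5,-161.5]; print(np.hypot(*d),np.arctan2(d[1],d[0]))
f=r.grab_frame("wrist"); cv2.imwrite("pics/e_w.png",f["image"])
```

```text
4.6833 [ 436.96282794 -238.20663569  141.43318097] [ 3.14133442e+00  7.81175380e-04 -1.02162580e+00] [ 0.43568434 -1.02852624  0.38542256] 0.2824975159234385
147.97149682444575 -2.5966279411656714
```

View pics/e_w.png

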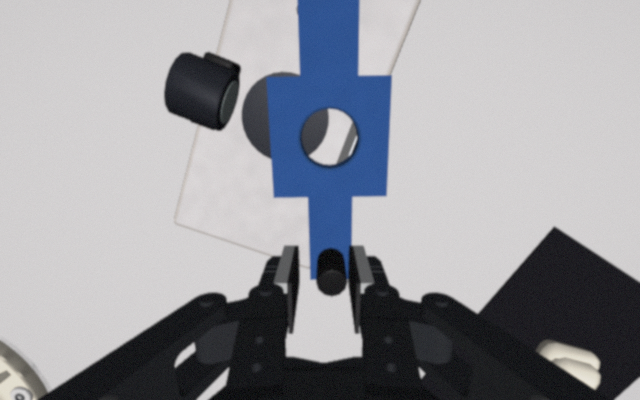

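Request:
arm_command([
  [-0.009,-0.0003,0,0,0,0.06],
  [-0.009,-0.0003,0,0,0,0.06],
  [-0.009,-0.0003,0,0,0,0.06],
  [-0.009,-0.0003,0,0,0,0.06],
  [-0.009,-0.0003,0,0,0,0.06],
  [-0.009,-0.0003,0,0,0,0.06],
  [-0.006,-0.0003,0,0,0,0.04],
  [0,0,0,0,0,0],
])

```text
clock: 5.4
eef_pos: [418.5, -184.5, 141.7]
tcp_rot: [-3.141, -0.004, -1.417]
contact_force: [-0.6, -6.3, -3.0]
opening: 0.286
```

Run:
```python
from h import *
q=r.sense(); p=q["eef_pos"];print(q["clock"],p,q["tcp_rot"],q["contact_force"],q["opening"])
d=p[:2]-[563.5,-161.5]; print(np.hypot(*d),np.arctan2(d[1],d[0]))
f=r.grab_frame("wrist"); cv2.imwrite("pics/f_w.png",f["image"])
```

```text
5.4 [ 418.5212927  -184.52127217  141.74455038] [-3.140704   -0.00380799 -1.41737973] [-0.64020778 -6.28037369 -2.98883155] 0.28647498368591634
146.79511076235582 -2.9841167162389204
```

View pics/f_w.png

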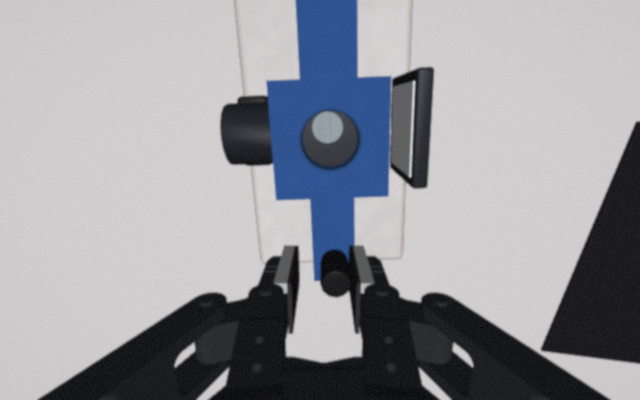

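Request:
arm_command([
  [0.004,0,0,0,0,0],
  [0,0,0,0,0,0],
  [0,0,0,0,0,0],
  [0,0,-0.015,0,0,0],
  [0,0,-0.025,0,0,0],
  [0,0,-0.025,0,0,0],
  [0,0,-0.025,0,0,0],
  [0,0,-0.025,0,0,0],
  [0,0,-0.025,0,0,0],
  [0,0,0,0,0,0],
  [0,0,0,0,0,0],
])

```text
clock: 6.37
eef_pos: [419.1, -187.4, 282.5]
tcp_rot: [-3.139, -0.001, -1.419]
contact_force: [-0.3, 1.1, -0.6]
opening: 0.282
```

```bash
cat > bore.py <<'E'
from h import *
import sys
def bore(f,show=None):
    m=cv2.inRange(cv2.cvtColor(f["image"],cv2.COLOR_BGR2HSV),(100,120,40),(130,255,255))
    cs,h=cv2.findContours(m,cv2.RETR_CCOMP,cv2.CHAIN_APPROX_NONE)
    for c,hh in zip(cs,h[0]):
        if hh[3]>=0 and cv2.contourArea(c)>200:
            e=cv2.fitEllipse(cv2.convexHull(c)); print("hole px",e)
            print("bore",cast(f,*e[0],130))
    return m
E
python3 - <<'E'
from bore import *
q=r.sense(); p=q["eef_pos"];print(q["clock"],p,q["tcp_rot"],q["contact_force"],q["opening"])
f=r.grab_frame("wrist"); cv2.imwrite("pics/g_w.png",f["image"]); np.save("g_w.npy",f,allow_pickle=True)
bore(f); print(f["xyz"])
E
```

```text
6.3667 [ 419.1485953  -187.39465198  282.54090319] [-3.13894506e+00 -1.47076753e-03 -1.41854981e+00] [-0.25151718  1.13724186 -0.56694698] 0.28163144681809665
hole px ((323.39105224609375, 124.17267608642578), (32.107662200927734, 32.85957717895508), 9.321897506713867)
bore [ 476.45257416 -178.77039586  130.        ]
[ 491.41154986 -175.81839932  425.0696531 ]
```

View pics/g_w.png

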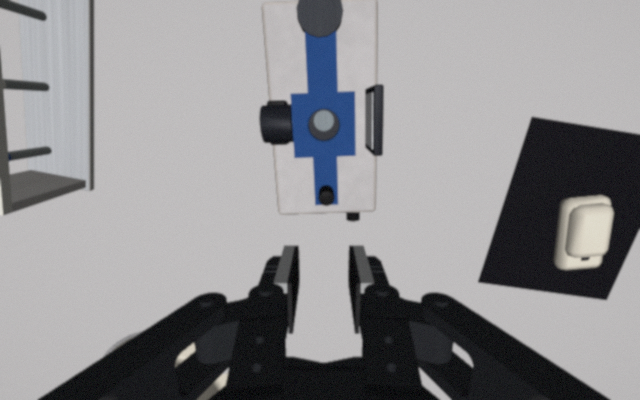

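Request:
arm_command([
  [-0.0258,-0.0083,0,0,0,0],
  [-0.0258,-0.0083,0,0,0,0],
  [-0.0258,-0.0083,0,0,0,0],
  [-0.0258,-0.0083,0,0,0,0],
  [-0.0258,-0.0083,0,0,0,0],
  [-0.0258,-0.0083,0,0,0,0],
  [-0.0258,-0.0083,0,0,0,0],
  [-0.0258,-0.0083,0,0,0,0],
  [-0.0258,-0.0083,0,0,0,0],
  [-0.0258,-0.0083,0,0,0,0],
  [-0.0258,-0.0083,0,0,0,0],
  [-0.0258,-0.0083,0,0,0,0],
  [0,0,0,0,0,0],
  [0,0,0,0,0,0],
  [0,0,0,0,0,0],
], fingers=0.06)

```text
clock: 7.67
eef_pos: [469.2, 133.6, 280.0]
tcp_rot: [3.139, -0.001, -1.418]
contact_force: [-0.3, -0.2, 0.6]
opening: 0.702
```

Run:
```python
from bore import *
q=r.sense(); p=q["eef_pos"];print(q["clock"],p,q["tcp_rot"],q["contact_force"],q["opening"])
f=r.grab_frame("wrist"); cv2.imwrite("pics/h_w.png",f["image"]); np.save("h_w.npy",f,allow_pickle=True)
for b in blobs(f,(4,150,60),(18,255,255),20): print(b)
print(f["xyz"], proj(f,(539,144.5,179)),proj(f,(539,144.5,129)))
t=r.grab_frame("top");cv2.imwrite("pics/h_t.png",t["image"])
```

```text
7.6667 [469.19546505 133.55941149 280.03647681] [ 3.13911178e+00 -6.58000000e-04 -1.41814186e+00] [-0.29159332 -0.180658    0.61900517] 0.7016673755572214
([311, 95, 26, 27, 542], [323.18, 108.36])
[542.1891987  145.16428218 422.20361606] (np.float64(323.1877980643401), np.float64(109.20663530316364)) (np.float64(323.14849566874676), np.float64(108.40843155085757))
```

View pics/h_w.png

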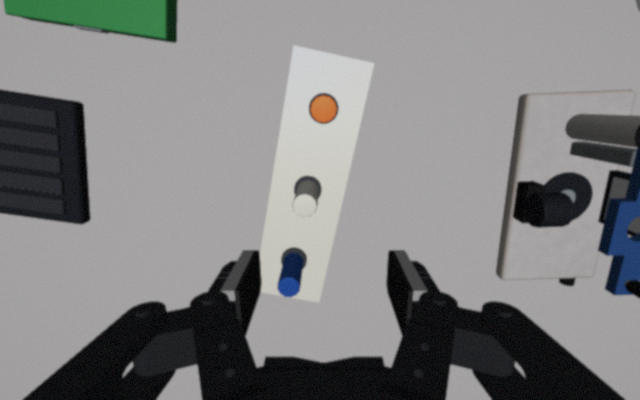

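Request:
arm_command([
  [0,-0.0178,0,0,0,0],
  [0,-0.0178,0,0,0,0],
  [0,-0.0178,0,0,0,0],
  [0,-0.0178,0,0,0,0],
  [0,0,0,0,0,0],
  [0,0,0.0178,0,0,0],
  [0,0,0.0178,0,0,0],
  [0,0,0.0178,0,0,0],
  [0,0,0.0178,0,0,0],
  [0,0,0.0178,0,0,0],
  [0,0,0,0,0,0],
  [0,0,0,0,0,0],
])

```text
clock: 8.77
eef_pos: [539.3, 143.9, 191.8]
tcp_rot: [3.139, -0.0, -1.42]
contact_force: [-0.3, -0.8, 1.2]
opening: 0.704
```

Run:
```python
from bore import *
q=r.sense(); p=q["eef_pos"];print(q["clock"],p,q["tcp_rot"],q["contact_force"],q["opening"])
f=r.grab_frame("wrist"); cv2.imwrite("pics/i_w.png",f["image"])
for b in blobs(f,(4,150,60),(18,255,255),20): print(b)
```

```text
8.7667 [539.31103089 143.87615945 191.84766165] [ 3.13934297e+00 -2.78188620e-04 -1.41990518e+00] [-0.2920402  -0.78183382  1.17088903] 0.7043135373425656
([305, 207, 35, 59, 1637], [322.32, 237.02])
```

View pics/i_w.png

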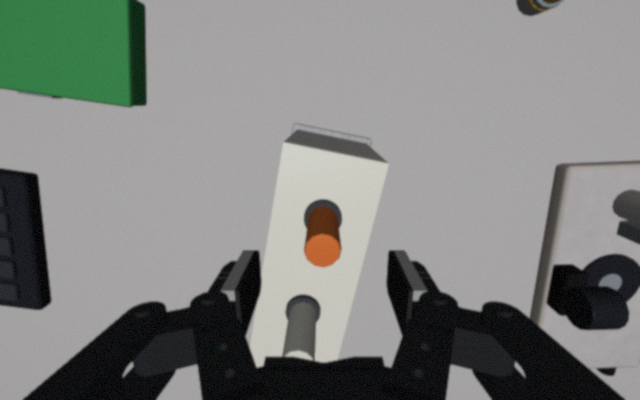

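Request:
arm_command([
  [0,0,0.014,0,0,0],
  [0,0,0.014,0,0,0],
  [0,0,0.014,0,0,0],
  [0,0,0.013,0,0,0],
  [0,0,0,0,0,0],
  [0,0,0,0,0,0],
  [0,0,0,0,0,0],
])

```text
clock: 9.4
eef_pos: [541.2, 144.9, 138.8]
tcp_rot: [-3.14, 0.0, -1.419]
contact_force: [0.6, -0.5, 0.7]
opening: 0.705
```

Request:
arm_command([
  [0,0,0,0,0,0],
  [0,0,0,0,0,0],
  [0,0,0,0,0,0],
  [0,0,0,0,0,0],
  [0,0,0,0,0,0],
  [0,0,0,0,0,0],
  [0,0,0,0,0,0],
  [0,0,0,0,0,0],
  [0,0,0,0,0,0],
  [0,0,0,0,0,0],
  [0,0,0,0,0,0],
  [0,0,0,0,0,0],
], fingers=0.01, squeeze=40)

```text
clock: 10.4
eef_pos: [540.7, 144.9, 138.0]
tcp_rot: [-3.141, 0.0, -1.419]
contact_force: [-1.8, -0.7, 6.6]
opening: 0.223
```

Run:
```python
from bore import *
q=r.sense(); p=q["eef_pos"];print(q["clock"],p,q["tcp_rot"],q["contact_force"],q["opening"])
f=r.grab_frame("wrist"); cv2.imwrite("pics/j_w.png",f["image"])
```

```text
10.4 [540.69877243 144.88782524 138.01572466] [-3.14072835e+00  5.52101368e-05 -1.41895429e+00] [-1.76155499 -0.73513064  6.64734641] 0.22270950648828078
```

View pics/j_w.png

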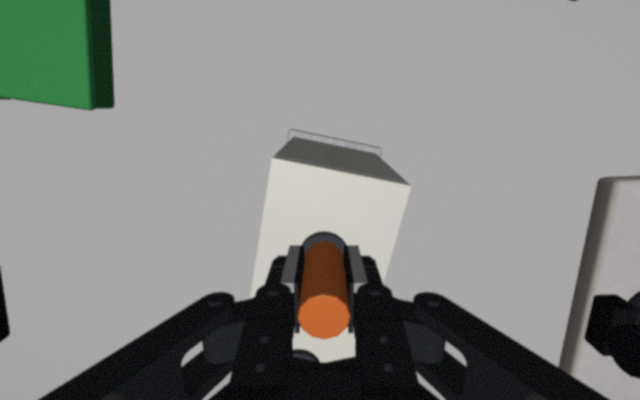

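Request:
arm_command([
  [0,0,-0.005,0,0,0],
  [0,0,-0.01,0,0,0],
  [0,0,-0.01,0,0,0],
  [0,0,-0.01,0,0,0],
  [0,0,-0.01,0,0,0],
  [0,0,-0.01,0,0,0],
  [0,0,-0.01,0,0,0],
  [0,0,-0.01,0,0,0],
  [0,0,-0.01,0,0,0],
  [0,0,-0.01,0,0,0],
  [0,0,-0.01,0,0,0],
  [0,0,-0.01,0,0,0],
  [0,0,-0.01,0,0,0],
  [0,0,-0.01,0,0,0],
  [0,0,-0.01,0,0,0],
  [0,0,-0.01,0,0,0],
  [0,0,-0.005,0,0,0],
  [0,0,0,0,0,0],
  [0,0,0,0,0,0],
])

```text
clock: 12.03
eef_pos: [540.4, 144.8, 297.4]
tcp_rot: [-3.141, 0.0, -1.419]
contact_force: [0.5, -0.2, -1.4]
opening: 0.224
```

Run:
```python
from bore import *
q=r.sense(); p=q["eef_pos"];print(q["clock"],p,q["tcp_rot"],q["contact_force"],q["opening"])
f=r.grab_frame("wrist"); cv2.imwrite("pics/k_w.png",f["image"])
f=r.grab_frame("scene"); cv2.imwrite("pics/k_s.png",cv2.resize(f["image"][30:230,210:410],(600,600),interpolation=cv2.INTER_CUBIC))
```

```text
12.0333 [540.36301488 144.80324344 297.39197051] [-3.14131068e+00  2.86697449e-05 -1.41899628e+00] [ 0.5336653  -0.24608556 -1.39376479] 0.22402830680007194
```

View pics/k_w.png

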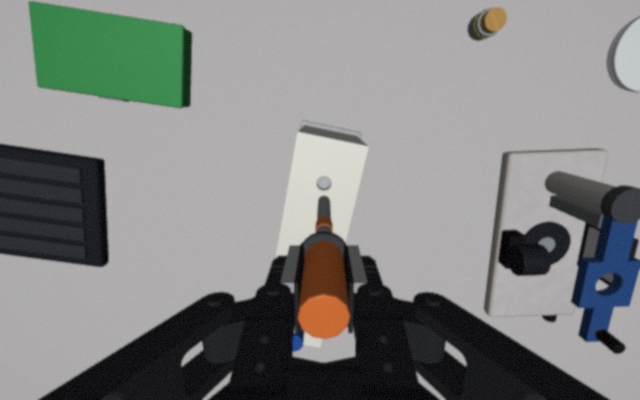

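View pics/k_s.png

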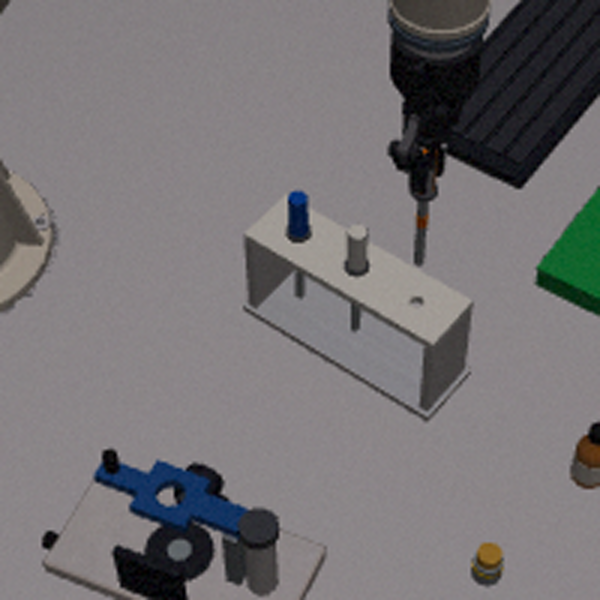

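Run:
```python
from bore import *
im=cv2.imread("pics/k_w.png"); cv2.imwrite("pics/k_z.png",cv2.resize(im[160:340,260:390],(520,720)[:2] if 0 else (433,600),interpolation=cv2.INTER_CUBIC))
f=r.grab_frame("wrist")
P=r.sense()["eef_pos"]
print(cast(f,324,183,125), proj(f,(540.5,144.8,184.4)), proj(f,(540.5,144.8,334+.4)),proj(f,(540.5,144.8,246.4)), [b for b in blobs(f,(3,150,60),(18,255,255),10)])
```

```text
[539.33110606 143.89488339 125.        ] (np.float64(323.3149550004659), np.float64(198.20475916387943)) (np.float64(323.5307476667177), np.float64(308.5345626589615)) (np.float64(323.36758929101165), np.float64(225.1154555924839)) [([317, 217, 14, 11, 95], [323.42, 221.69]), ([297, 242, 54, 96, 3951], [323.37, 292.06])]
```

View pics/k_z.png

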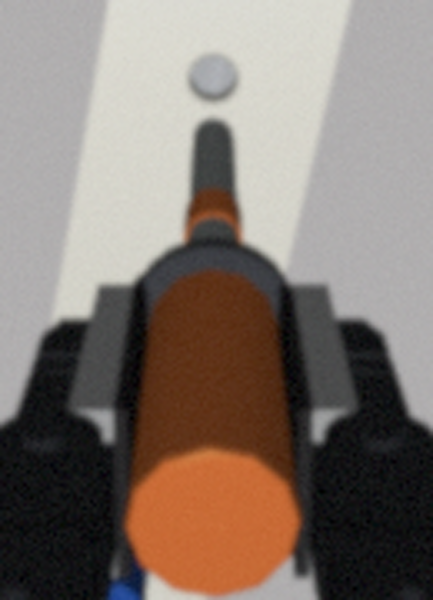

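Request:
arm_command([
  [0.011,0.004,0,0,0,0],
  [0.0222,0.0079,0,0,0,0],
  [0.0222,0.0079,0,0,0,0],
  [0.0222,0.0079,0,0,0,0],
  [0.0222,0.0079,0,0,0,0],
  [0.0222,0.0079,0,0,0,0],
  [0.0222,0.0079,0,0,0,0],
  [0.0222,0.0079,0,0,0,0],
  [0.0222,0.0079,0,0,0,0],
  [0.0222,0.0079,0,0,0,0],
  [0.0222,0.0079,0,0,0,0],
  [0.0222,0.0079,0,0,0,0],
  [0.0222,0.0079,0,0,0,0],
  [0.0222,0.0079,0,0,0,0],
  [0.011,0.004,0,0,0,0],
  [0,0,0,0,0,0],
  [0,0,0,0,0,0],
  [0,0,0,0,0,0],
])

```text
clock: 13.68
eef_pos: [477.8, -178.4, 297.1]
tcp_rot: [3.141, 0.001, -1.419]
contact_force: [0.6, 0.1, -0.3]
opening: 0.224
```

```bash
cat > look.py <<'E'
from bore import *
import sys
def look(n):
    q=r.sense(); p=q["eef_pos"];print(q["clock"],p,q["tcp_rot"],q["contact_force"],q["opening"])
    f=r.grab_frame("wrist"); cv2.imwrite(f"pics/{n}_w.png",f["image"]); np.save(f"{n}_w.npy",f,allow_pickle=True)
    bore(f); im=f["image"]
    cv2.imwrite(f"pics/{n}_z.png",cv2.resize(im[140:340,255:395],(560,800)[:2] if 0 else (420,600),interpolation=cv2.INTER_CUBIC))
    tip=p[2]-113.0
    print("pred tip px",proj(f,(p[0],p[1],tip)),"top",proj(f,(p[0],p[1],tip+154)))
    v=cv2.inRange(cv2.cvtColor(im,cv2.COLOR_BGR2HSV),(3,150,150),(20,255,255))
    c=max(cv2.findContours(v,cv2.RETR_EXTERNAL,cv2.CHAIN_APPROX_NONE)[0],key=cv2.contourArea)
    e=cv2.fitEllipse(cv2.convexHull(c)); print("handle top",e,cast(f,*e[0],tip+154))
    return f
E
python3 -c "
from look import *
look('l')"
```

```text
13.6833 [ 477.7510403  -178.42547862  297.11599936] [ 3.14140212e+00  6.22097627e-04 -1.41918450e+00] [ 0.58600996  0.13078532 -0.25146611] 0.22365152761235338
pred tip px (np.float64(323.43413062008034), np.float64(198.66569137206506)) top (np.float64(323.5057027452108), np.float64(315.0595475464006))
handle top ((323.56976318359375, 315.5144348144531), (43.32520294189453, 51.261592864990234), 91.44569396972656) [ 477.56222816 -178.47844022  338.11599936]
```

View pics/l_z.png

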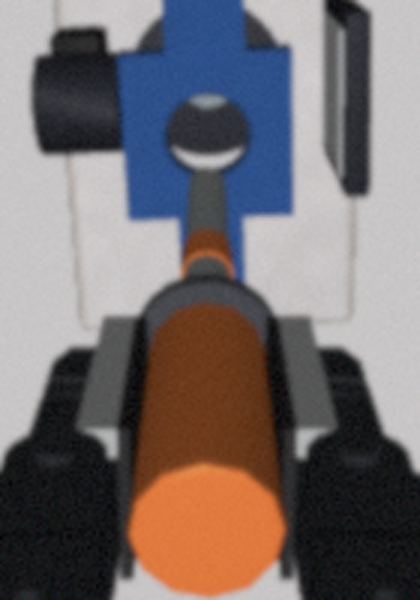

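```bash
python3 -c "
from look import *
f=np.load('l_w.npy',allow_pickle=True).item()
print(cast(f,255+207.5/3-.33,140+132.5/3-.33,130), proj(f,(476.5,-178.8,130)))
for dx in (0,5): print(proj(f,(477.75+dx,-178.4,184.1)))
"
```

```text
[ 477.40874341 -178.88865963  130.        ] (np.float64(323.6065190913403), np.float64(184.71138268480905))
(np.float64(323.4033574960129), np.float64(198.6569695768734))
(np.float64(324.3355626418255), np.float64(192.85958750215414))
```

Request:
arm_command([
  [0,0,0.007,0,0,0],
  [0,0,0.007,0,0,0],
  [0,0,0.007,0,0,0],
  [0,0,0.007,0,0,0],
  [0,0,0.007,0,0,0],
  [0,0,0.007,0,0,0],
  [0,0,0,0,0,0],
  [0,0,0,0,0,0],
  [0,0,0,0,0,0],
])

```text
clock: 14.48
eef_pos: [478.1, -179.0, 255.4]
tcp_rot: [-3.141, -0.0, -1.419]
contact_force: [0.1, 0.9, -1.0]
opening: 0.216
```

```bash
python3 -c "
from look import *
look('m')
f=r.grab_frame('scene'); np.save('m_s.npy',f,allow_pickle=True); cv2.imwrite('pics/m_s.png',cv2.resize(f['image'][140:260,220:330],(550,600),interpolation=cv2.INTER_CUBIC))
t=r.grab_frame('top'); np.save('m_t.npy',t,allow_pickle=True); cv2.imwrite('pics/m_t.png',cv2.resize(t['image'][180:290,310:420],(600,600),interpolation=cv2.INTER_CUBIC))
p=r.sense()['eef_pos']
print(proj(f,(p[0],p[1],p[2]-113)),proj(f,(477,-178.8,130)))
"
```

```text
14.4833 [ 478.05307082 -179.04625841  255.44240011] [-3.14137757e+00 -7.47233604e-05 -1.41907990e+00] [ 0.09718144  0.93673989 -0.95964426] 0.21556240419815906
pred tip px (np.float64(323.32076107655405), np.float64(198.70232451577957)) top (np.float64(323.5512414324934), np.float64(314.99699018020294))
handle top ((323.5307312011719, 315.5374450683594), (43.33218765258789, 51.14815902709961), 91.9085693359375) [ 477.82341946 -179.07418886  296.44240011]
(np.float64(266.97263033512), np.float64(192.0804265188799)) (np.float64(267.10652009107366), np.float64(194.2641884268956))
```

View pics/m_z.png

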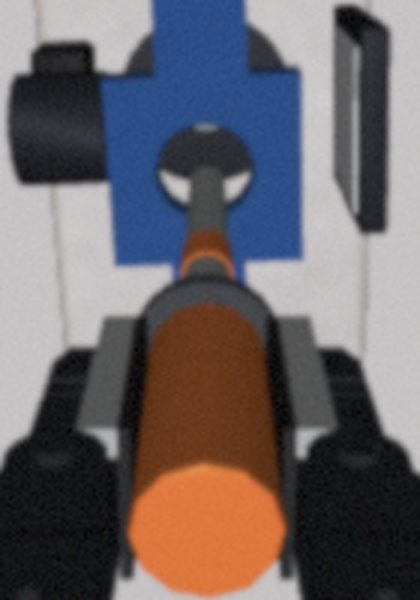

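View pics/m_s.png

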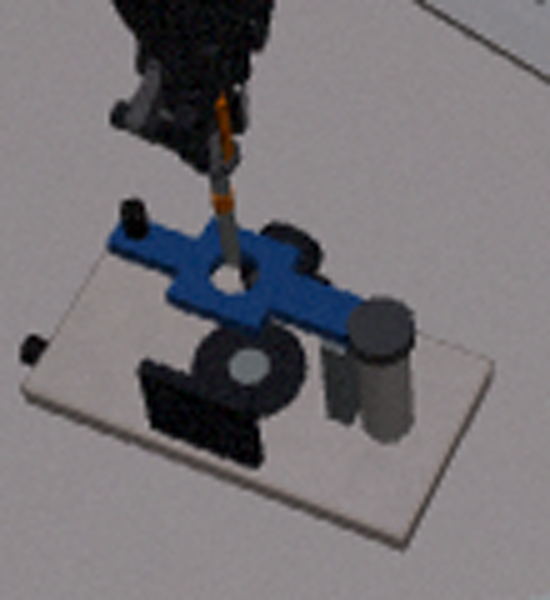

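View pics/m_t.png

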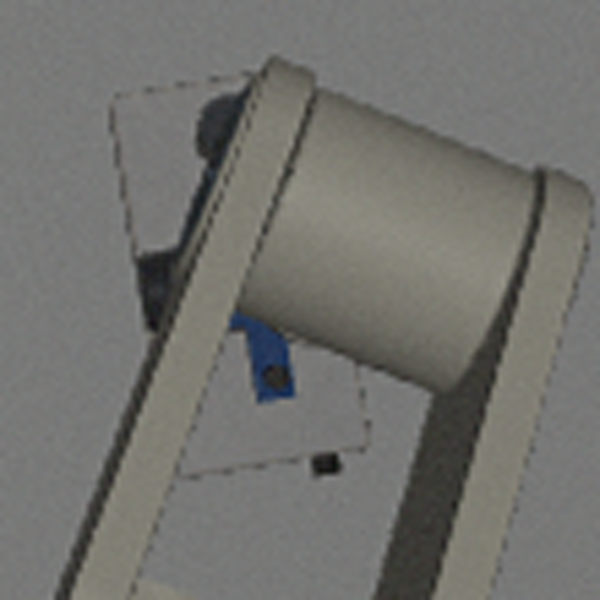

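```bash
python3 -c "
from look import *
f=np.load('m_w.npy',allow_pickle=True).item()
im=f['image']; m=cv2.inRange(cv2.cvtColor(im,cv2.COLOR_BGR2HSV),(100,120,40),(130,255,255))
print(m[160:225,300:348][::3].astype(bool).astype(int).tolist()[0][:3])
for row in (180,185,190,195,200,205,210): print(row,np.where(m[row,270:380]==0)[0].min()+270 if 1 else 0,[int(x)+270 for x in np.where(np.diff(m[row,270:380].astype(int))!=0)[0]])
col=[int(x)+150 for x in np.where(np.diff(m[150:240,312].astype(int))!=0)[0]]; print(col,[int(x)+150 for x in np.where(np.diff(m[150:240,334].astype(int))!=0)[0]])
s=np.load('m_s.npy',allow_pickle=True).item()
ms=cv2.inRange(cv2.cvtColor(s['image'],cv2.COLOR_BGR2HSV),(100,120,30),(130,255,255))
for row in range(188,204): print(row,[int(x)+245 for x in np.where(np.diff(ms[row,245:290].astype(int))!=0)[0]])
print(proj(f,(477,-178.8,130)))
"
```

```text
[0, 0, 0]
180 270 [288, 354]
185 270 [289, 312, 333, 354]
190 270 [289, 308, 337, 354]
195 270 [289, 307, 338, 354]
200 270 [291, 307, 338, 354]
205 270 [292, 310, 335, 354]
210 270 [292, 316, 330, 354]
[185, 206, 227] [185, 206, 233]
188 [263, 267, 276]
189 [263, 267, 279]
190 [264, 267, 280]
191 [263, 267, 279]
192 [247, 264, 267, 279]
193 [251, 262, 270, 279]
194 [252, 262, 271, 280]
195 [254, 261, 271, 282]
196 [254, 261, 270, 284]
197 [253, 262, 269, 286]
198 [252, 264, 268]
199 [253]
200 [253]
201 [256]
202 [259]
203 [262, 273, 274]
(np.float64(322.8435274415808), np.float64(195.82366337375515))
```

Request:
arm_command([
  [0,0.0008,0,0,0,0],
  [0,0,0.005,0,0,0],
  [0,0,0.005,0,0,0],
  [0,0,0.005,0,0,0],
  [0,0,0.005,0,0,0],
  [0,0,0.005,0,0,0],
  [0,0,0.005,0,0,0],
  [0,0,0.005,0,0,0],
  [0,0,0,0,0,0],
  [0,0,0,0,0,0],
])

```text
clock: 15.47
eef_pos: [476.9, -179.0, 219.9]
tcp_rot: [3.141, 0.0, -1.419]
contact_force: [0.3, -0.8, -0.8]
opening: 0.22
```

```bash
python3 -c "
from look import *
look('n')
f=r.grab_frame('scene'); np.save('n_s.npy',f,allow_pickle=True); cv2.imwrite('pics/n_s.png',cv2.resize(f['image'][140:260,220:330],(550,600),interpolation=cv2.INTER_CUBIC))
p=r.sense()['eef_pos']; f=np.load('n_w.npy',allow_pickle=True).item(); print(proj(f,(477,-178.8,130)),cast(f,323,212,130))
"
```

```text
15.4667 [ 476.92065639 -179.02873577  219.90924632] [ 3.14092625e+00  3.60457469e-04 -1.41901411e+00] [ 0.28795081 -0.77517966 -0.7738076 ] 0.22024169971950502
pred tip px (np.float64(323.4047201459652), np.float64(198.60628815938318)) top (np.float64(323.5468803531409), np.float64(315.0777809708218))
handle top ((323.4794006347656, 315.6081848144531), (43.06952667236328, 51.18860626220703), 92.77212524414062) [ 476.69241    -179.03902954  260.90924632]
(np.float64(323.1316836374324), np.float64(206.94294959979644)) [ 473.00886326 -179.31536391  130.        ]
```

View pics/n_z.png

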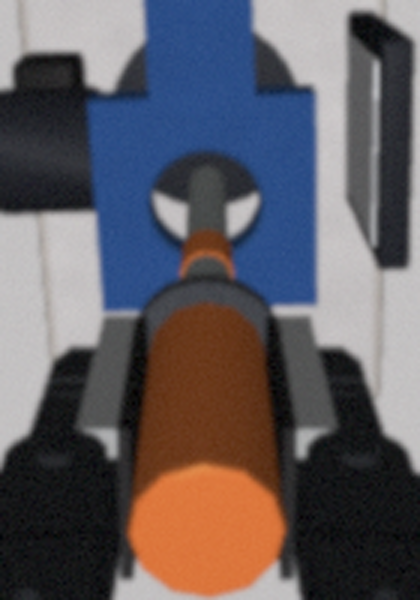

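View pics/n_s.png

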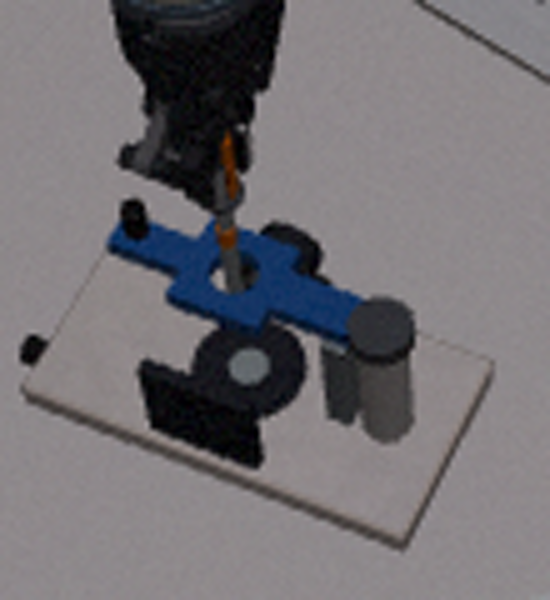

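Request:
arm_command([
  [0,0,0.005,0,0,0],
  [0,0,0.005,0,0,0],
  [0,0,0.005,0,0,0],
  [0,0,0.005,0,0,0],
  [0,0,0.005,0,0,0],
  [0,0,0.005,0,0,0],
  [0,0,0.005,0,0,0],
  [0,0,0.004,0,0,0],
  [0,0,0,0,0,0],
  [0,0,0,0,0,0],
  [0,0,0,0,0,0],
])

```text
clock: 16.48
eef_pos: [477.2, -179.1, 181.4]
tcp_rot: [-3.141, -0.0, -1.419]
contact_force: [-0.1, -0.3, -0.6]
opening: 0.227
```

```bash
python3 -c "
from look import *
look('o')
f=r.grab_frame('scene'); np.save('o_s.npy',f,allow_pickle=True); cv2.imwrite('pics/o_s.png',cv2.resize(f['image'][160:240,230:310],(600,600),interpolation=cv2.INTER_CUBIC))
print([proj(f,(477,-178.9,z)) for z in (123,130,137)])
print(blobs(f,(4,130,50),(20,255,255),3))
p=r.sense()['eef_pos']; f=np.load('o_w.npy',allow_pickle=True).item(); print(p,[proj(f,(477,-178.9,z)) for z in (123,130,137)])
"
```

```text
16.4833 [ 477.21763718 -179.14961747  181.40954026] [-3.14142089e+00 -1.21690083e-04 -1.41899181e+00] [-0.05303847 -0.27535796 -0.55404823] 0.22693023482281144
pred tip px (np.float64(323.33174315524417), np.float64(198.73796581175506)) top (np.float64(323.5841120311955), np.float64(315.0251719892063))
handle top ((323.60693359375, 315.83697509765625), (43.98311233520508, 51.06491470336914), 94.64971160888672) [ 476.87546595 -179.21107842  222.40954026]
[(np.float64(267.2998731963638), np.float64(195.62972506575986)), (np.float64(267.08458754747875), np.float64(194.28933960056278)), (np.float64(266.86753320244486), np.float64(192.93794209335314))]
[([493, 35, 55, 42, 1255], [519.77, 55.42]), ([402, 175, 12, 11, 87], [407.24, 180.68]), ([265, 176, 4, 12, 24], [266.83, 181.38]), ([265, 193, 4, 4, 12], [266.5, 194.92]), ([369, 211, 8, 9, 58], [372.5, 214.86])]
[ 477.29607062 -179.16223038  181.58176128] [(np.float64(322.95827238694187), np.float64(221.83114897301502)), (np.float64(322.95273006111023), np.float64(225.6026571727181)), (np.float64(322.94681648070537), np.float64(229.6268011266796))]
```

View pics/o_z.png

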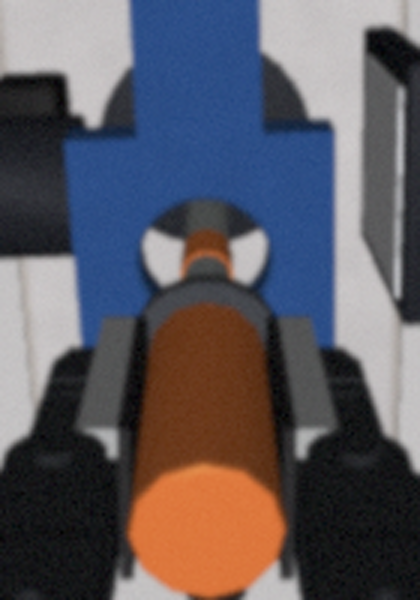

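View pics/o_s.png

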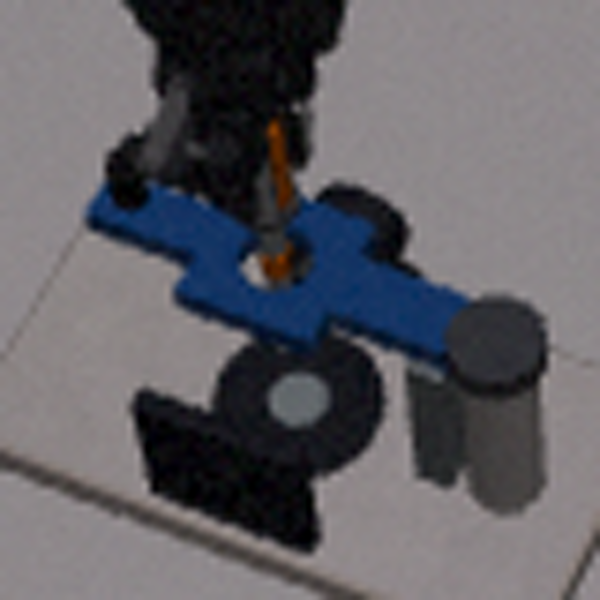

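Request:
arm_command([
  [0,-0.0008,0.0005,0,0,0],
  [0,0,0,0,0,0],
  [0,0,0,0,0,0],
  [0,0,0,0,0,0],
  [0,0,0,0,0,0],
  [0,0,0,0,0,0],
  [0,0,0,0,0,0],
  [0,0,0,0,0,0],
])

```text
clock: 17.25
eef_pos: [477.9, -179.0, 180.8]
tcp_rot: [3.142, 0.0, -1.419]
contact_force: [-0.2, 0.2, -0.8]
opening: 0.224
```

```bash
python3 -c "
from look import *
look('p')
f=r.grab_frame('scene'); cv2.imwrite('pics/p_s.png',f['image'])
print(r.sense()['eef_pos'],np.abs(r.sense()['qvel']).max())
"
```

```text
17.25 [ 477.8741141  -178.98507641  180.75256161] [ 3.14155401e+00  8.41599676e-06 -1.41902215e+00] [-0.22072151  0.20360366 -0.76445686] 0.22429534682704208
pred tip px (np.float64(323.36649440426226), np.float64(198.68210112254505)) top (np.float64(323.61101349434557), np.float64(314.97881922406555))
handle top ((323.59222412109375, 315.830810546875), (44.06315612792969, 51.01619338989258), 94.65515899658203) [ 477.51253594 -179.03409923  221.75256161]
[ 477.905022   -178.98185681  180.80443542] 0.0015622107959347184
```

View pics/p_z.png

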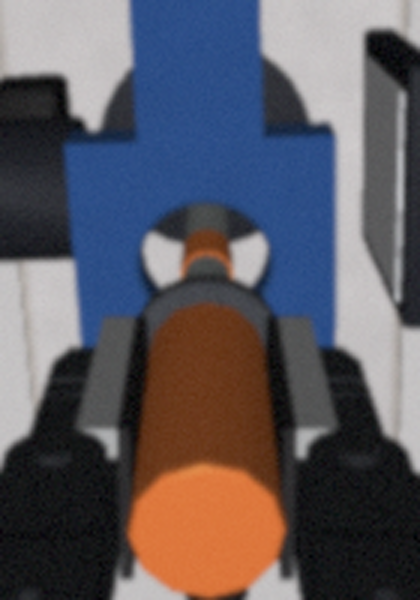

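View pics/p_s.png

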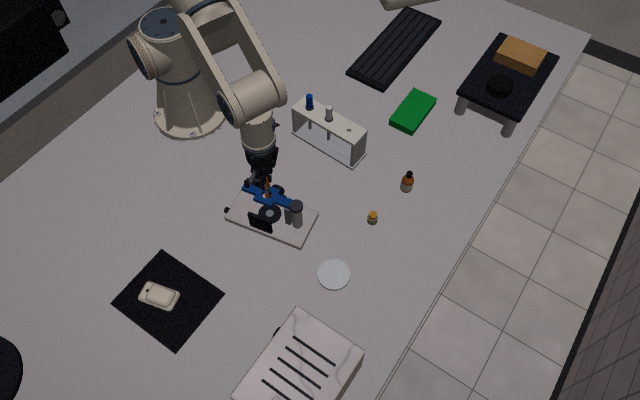

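```bash
python3 -c "
from rig import r
print(r.sign_off())"
```

```text
the job is handed in; nothing more can be done
None
```

I swung the guide arm to its stop by the black knob. Then I lifted the orange stem straight out of the rack and lowered it through the guide hole, and handed the job in at about 17 s with the stem still held there. The hand-in reports no verdict.

**Last checks:**
- **Guide arm:** in the pictures it lines up with the stand's base, and the spot shows through the hole. I felt about 6 N at the stop and did not read the joint angle itself.
- **Centring:** the hole measured at about (477, -179) mm and the tool stood at (477.9, -179.0) mm, so the stem's axis is within about 1–2 mm.
- **Height:** the tool was at 180.8 mm, which puts the band's middle level with the arm's top face to within about 1 mm.
- **Contact and motion:** outside force on the tool stayed under about 1 N in every reading during the lowering, and the arm was still.
- **Other things:** the other two stems and the bystanders look unmoved in the last scene picture. I compared them by eye only.

**One disagreement:** in the wrist camera, the tip and band sat about 2 mm nearer the robot than the handle top implied. That could be a tilt of about 0.016 rad or camera calibration error. I shifted the tool 0.8 mm outward as a compromise, which is inside the 5 mm limit either way.

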